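Spread a snap ring with pliers and hold it over its groove

TASK

Swing the magnifier on its stiff arm away from you by about a quarter turn, well clear of the axle stub, and leave it there. Then take the snap-ring pliers from their rest, squeeze the handles fully so that the ring on their tips is spread, bring it over the axle end and slide it down, always spread, until it is level with the groove, centred round the axle and clear of the bearing below. Finish there, holding the pliers upright and squeezed so that the ring stays spread and only your grip carries it; leave the tape roll, the spanner and the rubber seal where they are.

Things in the scene. Friction and masses are not known exactly. Their poses are not given: they have to be found in the camera images.
- fixture: fixed steel base plate 100 x 245 mm (top 16 mm above the bench, on rubber feet) with a grey bearing housing (80 mm foot, 66 mm body) and an upright steel axle stub. Origin on the bench under the axle, z up; the plate runs from the axle towards -y, where 140 mm from the axle the magnifier's post (18 mm diameter, top 160 mm above the bench) stands. Place and yaw vary.
- groove (a point): centre of the axle's snap-ring groove, on its axis, 60 mm above the bench. Groove 5 mm wide, 25 mm in diameter; the axle is 30 mm in diameter and ends 18 mm above this point, with a 4 mm chamfer to 22 mm. The bearing's inner race (41 mm diameter) lies 15 mm below this point, the housing face (66 mm diameter) 18 mm below.
- magnifier_post (a point): point on the upright swivel axis of the magnifier arm, 170 mm above the bench, at the arm's mid height.
- magnifier (a joint): swivel angle of the magnifier arm (rad), stiff (friction about 0.4 N m), stays where it is left. At 0 the arm points from its post along the fixture's +y and the lens is right over the axle; growing values turn it clockwise seen from above, away from the robot. Range -0.35 to 1.9; it starts near 0.
- lens (a point): centre of the round magnifier lens (frame 84 mm diameter, 12 mm thick), on the arm 140 mm from the swivel axis and 170 mm above the bench.
- lens_grip (a point): on the axis of the black upright round grip (16 mm diameter) at the outer edge of the lens frame, 190 mm from the swivel axis; this point lies 203 mm above the bench, the grip stands free from 177 to 225 mm above the bench.
- rest: fixed pliers rest: plate 75 x 110 x 10 mm, two aluminium uprights at y = +-36 mm (8 mm thick, 96 mm high) with upward-open notches 10 mm deep in which the pliers' cross bar lies (88 mm along y, 60 mm above the pliers' origin): lift straight up. Origin on the bench under the middle. Place and yaw vary.
- pliers: snap-ring pliers (0.23 kg), upright in the rest, tips down, the steel snap ring on their tips. Origin between the tips in the ring's middle plane (30 mm above the bench at the start); z up to the handles, y across the handles (squeeze along y), x from tips to ring centre. Squeezing spreads the ring; a spring shuts it (about 6 N on each handle fully squeezed), a stop ends the squeeze.
- pliers_grip (a point): midway between the two black handles at the best height to squeeze them, 128 mm above the pliers' origin. Handles 18 mm wide along x, reaching from 102 to 150 mm above the origin; over their outer faces about 54 mm at this height let go, 32 mm (faces then parallel) fully squeezed.
- ring_center (a point): centre of the spread ring, in its middle plane, 22 mm along +x from the pliers' origin. Ring 3 mm thick; fully spread it is 35 mm inside, 45 mm outside, with a 16 mm gap at the tips, so it passes the 30 mm axle with 2.5 mm all round; let go it is only 26 mm wide inside and does not pass.
- ring_left (a joint): opening of the ring's left half (rad): 0 let go, 0.21 fully spread (handles at their stop). Follows the handles.
- ring_right (a joint): the same for the right half.
- tape: bystander: roll of masking tape, 96 mm diameter, 24 mm high, flat on the bench; origin at its underside's centre.
- spanner: bystander: open-ended spanner 144 x 26 x 6 mm, flat on the bench; origin at its middle, length along its y.
- seal: bystander: black rubber shaft seal, 30 mm diameter, 10 mm high; origin at its underside's centre.
There are look-alikes about, which are no part of the job. Leave any blue look-alike of the pliers alone.

How it is judged:
On the way, in this order (a step that is already met when the one before it is completed fails the run):
1. the magnifier is swung clear of the axle and stands still (horizontal distance between lens and groove above 0.125 m and velocity of joint magnifier between -0.05 and 0.05 rad/s), for 0.2 s.
2. the ring, spread, is over the axle's end (value of joint each of ring_left, ring_right above 0.175 rad and horizontal distance between ring_center and groove below 0.006 m and z of ring_center in the frame of groove above 0.019 m), for 0.05 s.
At the end, for the whole second after the job is handed in: Lens over 125 mm from the axle in plan; both ring halves open over 0.175 rad, fingers gripping over 5 N; ring centre within 3.5 mm of the axis, 4 mm of groove height; pliers still, upright within 0.12 rad, under 2 N on the fixture, off the rest; tape, spanner, seal moved under 30 mm (horizontal distance between lens and groove above 0.125 m and value of joint each of ring_left, ring_right above 0.175 rad and horizontal distance between ring_center and groove below 0.0035 m and z of ring_center in the frame of groove between -0.004 and 0.004 m and angle between pliers's own z axis and vertical below 0.12 rad and linear speed of pliers below 0.02 m/s and contact force between the fingers and pliers above 5 N and contact force between pliers and fixture below 2 N and contact force between pliers and rest below 0.5 N and distance of each of tape, spanner, seal from where it was at the start of the episode below 0.03 m); the arm keeps its last pose, push and grip.
It fails at once if the ring is forced onto the axle without being spread (horizontal distance between ring_center and groove below 0.012 m and z of ring_center in the frame of groove below 0.016 m and value of joint ring_left below 0.15 rad).
It fails at once if a bystander is pushed away (distance of any of tape, spanner, seal from where it was at the start of the episode above 0.03 m).
It also fails if it takes over 61 s, if anything falls off the work surface, if the arm or the gripper's body presses on something with over 40 N, if the wrist force passes 120 N, or if a joint passes its speed limit or range.

ROBOT

A 6-joint arm with a two-finger parallel gripper is mounted at the origin on a cart in front of the work surface, level with it; the furniture and walls round the work are solid. World frame = base frame: x ahead of the robot, y to its left, z up, the work surface at z = 0. Lengths are in m, angles in rad, forces in N, time in s.
With the tool pointing down it reaches from about 0.275 to 0.875 m from the base axis. Payload 12.5 kg.
Tool frame: the origin (TCP) lies on the centre line of the jaws, within the pads' length; the fingertips stand ctrl.tip_extent ahead of it and the grasp point (between the pads) lies 11 mm behind it (ctrl.tip_extent is the distance from the TCP to the fingertips, in m); z points along the fingers, y is the line along which they close (so a half turn about z gives the same grasp; the last joint's range is limited). The gripper opens to 85 mm and grips with 20 to 120 N. Pads are 22 mm wide; open, the fingers measure 114 mm over their backs; the gripper's body (76 mm by 85 mm) begins 54 mm behind the grasp point. The pads swing forward as they close: fully open they stand 13 mm farther back than shut.
Start: joints at [1.175, 0.351, 1.652, -0, 1.139, -0.085], TCP at [0.168, 0.524, 0.239] pointing down, gripper open.
Joint ranges: [-2.75, 2.75], [-0.79, 2.1], [0.01, 2.65], [-1.57, 4.71], [0.07, 3.14], [-2.87, 2.87]. Speed limits (rad/s): [2.22, 2.22, 2.79, 3.14, 3.14, 3.14].

INTERFACE

Orientations are given as a rotation vector (axis times angle).
In Python, from workcell import ctrl gives the robot as it stands. The module is installed in compiled form; this text tells all that it offers.
- The arm moves only by the tool arm_command, never from a script. Its argument "deltas" is a list of rows, each an object of numbers: "dx", "dy", "dz": the shift along the tool's x, y, z in cm; "turn": the turn about the tool's z in rad. In form: [{"dx": .., "dy": .., "dz": .., "turn": ..}, ...]. A call has 1 to 20 rows; each row is the pose to reach, as a shift and turn from the pose commanded when the call began, along the tool's axes at that moment; what a row does not reach only later rows make up. A row lasts 1/8 s, in which the tool goes at most 62.5 mm and 10.7 degrees, less where a joint would pass 70% of its speed; a pose out of reach is approached as far as the arm can. A call with a gripper value outside its range is refused whole. "grip" is the finger opening in cm, from 0 to 8.54, set as the call begins (left out, the last holds). The fingers move at their own pace and stop on an object; the grip force is fixed at half the most. Time passes only in rows, so rows that repeat a pose let the fingers close. It gives the time, the measured TCP pose, the force, the opening and the grip force at its end, in the units of the state.
- ctrl.read_state(): the state, without advancing time (a new reading comes with each control period).
- ctrl.get_image(name): name is "scene" or "top" or "wrist"; returns the picture (420x560x3 uint8, red, green, blue); there is no depth.
- ctrl.camera_info(name): a dict with "intrinsics" (3x3 intrinsics, pixels), "distortion" ([k1, k2, p1, p2, k3] as OpenCV has them; the pictures are not rectified), "rvec" (rotation vector, rad) and "tvec" (3), from world to camera coordinates, as OpenCV has them. Camera axes: x right, y down, z forward; pixel columns grow to the right and rows downward; lengths in m; the calibration is good to about 2 mm. A picture is of the moment at which its call begins: read the wrist's pose just before it. camera_info takes no time and is no camera call; for the wrist camera it gives the pose at the moment of the call.
- ctrl.hand_in(): hands the job in; it is judged then, once.
The state is a dict: "t": time; "joint_positions": joint angles; "qd": joint speeds; "tau": joint torques, N m; "tcp_pos": TCP position; "orientation": TCP orientation; "ft_force": force on the tool from outside, world axes, zero at the start; "wrist_torque": the same for the moment, N m; "finger_gap": opening from 0.0 (shut) to 1.0 (fully open); "grip_force": force on a finger pad.
Only numpy, scipy, OpenCV 4.12 (cv2) and the standard library are available. Lean on these libraries where they do the work, as an engineer would, in place of code of your own. Each camera call takes 0.05 s, during which the arm holds its last target. There are 200 camera calls.

## Working session

There is one attempt and no reset: what is moved stays moved. The work goes in short steps, Python scripts to look and compute and a tool call to move; the robot and the scene stay as the last step left them, time stands still between calls to the robot, and variables do not carry over. Pictures are saved under pics/ and viewed, at most 10 in all, crops included, and the job is handed in when it is done.

Besides the shell and the picture viewer there is one more tool, called after ">>>" in YAML: its name, and indented under it one key for each argument. arm_command: Moves the arm, as the interface text tells. Its arguments: {"type":"object","properties":{"deltas":{"type":"array"},"grip":{"type":"number"}},"required":["deltas"]}

```bash
mkdir -p pics; cat > h.py <<'E'
from workcell import ctrl
import numpy as np, cv2
np.set_printoptions(precision=4,suppress=True)
def cam(n):
    c=ctrl.camera_info(n); return [np.array(c[k],float) for k in("intrinsics","distortion","rvec","tvec")]
def ray(c,px):
    K,D,r,t=c; R=cv2.Rodrigues(r)[0]
    u=cv2.undistortPoints(np.array([[px]],float),K,D)[0,0]
    d=R.T@np.array([u[0],u[1],1]); return -R.T@t.ravel(), d/np.linalg.norm(d)
def atz(c,px,z):
    o,d=ray(c,px); return o+d*(z-o[2])/d[2]
def tri(*obs):
    A=np.zeros((3,3));b=np.zeros(3);L=[]
    for c,px in obs:
        o,d=ray(c,px);P=np.eye(3)-np.outer(d,d);A+=P;b+=P@o;L.append((o,d))
    x=np.linalg.solve(A,b); return x,[np.linalg.norm((np.eye(3)-np.outer(d,d))@(x-o)) for o,d in L]
def proj(c,p):
    return cv2.projectPoints(np.array(p,float).reshape(-1,1,3),c[2],c[3],c[0],c[1])[0][:,0]
def save(n,f):
    im=cv2.cvtColor(ctrl.get_image(n),cv2.COLOR_RGB2BGR);cv2.imwrite('pics/'+f,im);return im
E
python3 - <<'E'
from h import *
a=save('scene','s0.png');b=save('top','t0.png')
for n,i in(('s0b',a),('t0b',b)): cv2.imwrite(f'pics/{n}.png',cv2.resize(i,(800,600),interpolation=cv2.INTER_CUBIC))
print({k:np.round(v,3) for k,v in ctrl.read_state().items()},ctrl.tip_extent)
for n in('scene','top'):
    c=cam(n);print(ray(c,(280,210)))
E
```

```text
{'t': np.float64(0.1), 'joint_positions': array([ 1.175,  0.351,  1.652,  0.   ,  1.139, -0.085]), 'qd': array([-0.001, -0.002, -0.002,  0.001,  0.   ,  0.001]), 'tau': array([  0.   , -50.683, -29.188,  -0.   ,   0.003,   0.   ]), 'tcp_pos': array([0.168, 0.523, 0.239]), 'orientation': array([-0.486, -3.103,  0.002]), 'ft_force': array([ 0.35 , -0.599, -0.736]), 'wrist_torque': array([ 0.001,  0.079, -0.024]), 'grip_force': np.float64(0.0), 'finger_gap': np.float64(1.001)} 0.008
(array([-0.4358, -0.5138,  0.982 ]), array([ 0.6463,  0.4136, -0.6413]))
(array([0.2981, 0.0353, 1.2907]), array([ 0.0966, -0.0287, -0.9949]))
```

View pics/t0b.png

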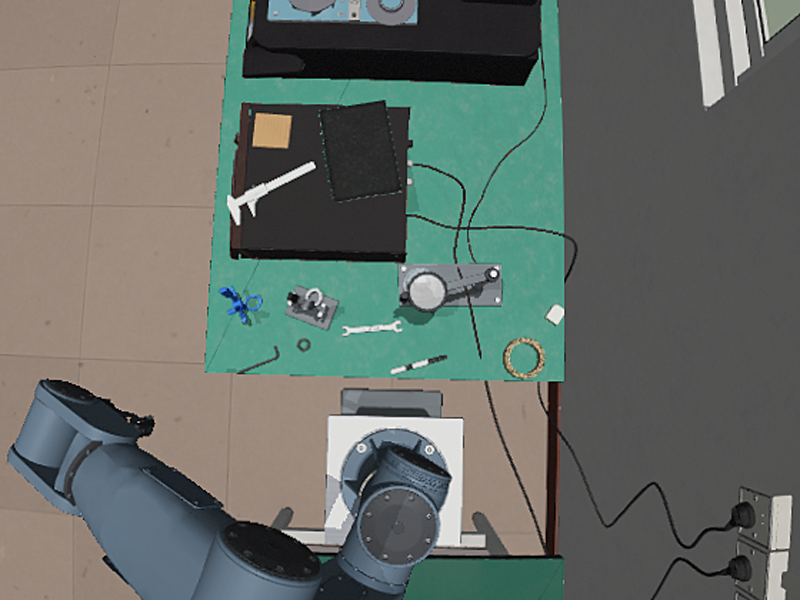

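View pics/s0b.png

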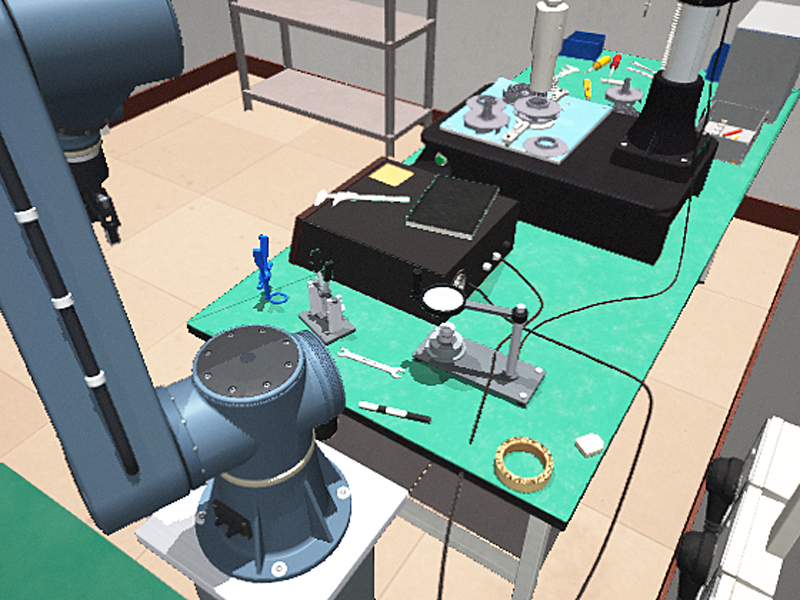

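The top view shows the post top at (493,273), lens at (427,291) and real pliers at (315,303), with the blue look-alike at left. The scene view shows the post top at (519,313), lens at (443,299) and pliers at (320,260). Next: rough positions.

```bash
python3 - <<'E'
from h import *
s,t=cam('scene'),cam('top');k=.7
def T(a,b):
    x,r=tri((s,(a[0]*k,a[1]*k)),(t,(b[0]*k,b[1]*k)));return x,np.array(r)
print('post',T((519,313),(493,273)))
print('lens',T((443,299),(427,291)))
print('grip',T((419,278),(404,299)))
print('pl',T((320,258),(303,300)))
for n,p in dict(spanner=(372,328),tape=(524,357),seal=(304,345)).items(): print(n,atz(t,np.array(p)*k,.01))
print('box',[atz(t,np.array(p)*k,.1) for p in((406,258),(232,258),(410,108))])
print('boxtri',T((290,258),(232,257)),T((420,320),(406,260)))
for n,c in(('scene',s),('top',t)): pass
im=cv2.imread('pics/t0.png');im2=cv2.imread('pics/s0.png')
a=cv2.resize(im[170:260,150:370],(800,327),interpolation=cv2.INTER_CUBIC)
b=cv2.resize(im2[155:235,160:300],(400,228),interpolation=cv2.INTER_CUBIC)
c=cv2.resize(im2[190:290,260:400],(400,286),interpolation=cv2.INTER_CUBIC)
o=np.zeros((600,800,3),np.uint8);o[:327]=a;o[327:555,:400]=b;o[314+0:600,400:]=c
cv2.imwrite('pics/crop.png',o)
E
```

```text
post (array([ 0.4676, -0.1882,  0.1736]), array([0.0013, 0.0013]))
lens (array([ 0.4276, -0.0532,  0.1705]), array([0.0009, 0.0009]))
grip (array([ 0.4079, -0.0078,  0.2118]), array([0.0049, 0.0049]))
pl (array([0.3995, 0.2044, 0.1742]), array([0.0024, 0.0024]))
spanner [0.3546 0.0624 0.01  ]
tape [ 0.2952 -0.2982  0.01  ]
seal [0.3104 0.2205 0.01  ]
box [array([ 0.5073, -0.0101,  0.1   ]), array([0.4971, 0.3762, 0.1   ]), array([ 0.8587, -0.0115,  0.1   ])]
boxtri (array([0.5125, 0.3968, 0.0257]), array([0.0009, 0.0009])) (array([0.4979, 0.0066, 0.0426]), array([0.0238, 0.0238]))
```

View pics/crop.png

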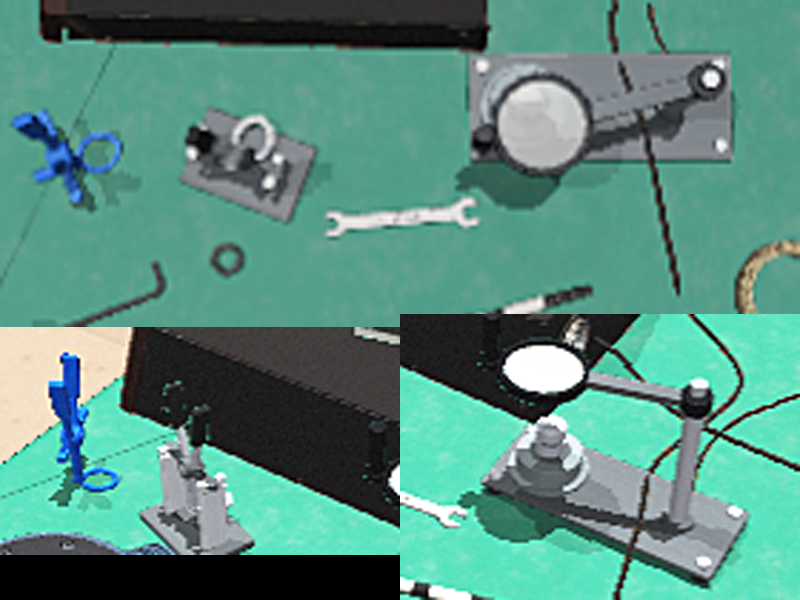

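```bash
cat >> h.py <<'E'
def go(p,yh=None,sq=True):
    """deltas (cm, rad) to TCP p with tool y heading yh (world rad, mod pi)"""
    s=ctrl.read_state();R=cv2.Rodrigues(np.array(s['orientation'],float))[0]
    d=R.T@(np.array(p)-s['tcp_pos'])*100
    a=np.arctan2(R[1,1],R[0,1]);t=0
    if yh is not None:
        t=-(yh-a); t=(t+np.pi/2)%np.pi-np.pi/2
    print('delta',d,'turn',round(t,3),'| tcp',s['tcp_pos'],'yhead',round(a,3),'tilt',R[:,2],'q6',s['joint_positions'][5])
E
python3 - <<'E'
from h import *
go([.36,.12,.40],np.pi/2)
c=cam('wrist');print(ray(c,(280,210)),c[0])
E
```

```text
delta [-30.6091 -32.5542 -16.0886] turn -0.311 | tcp [0.1681 0.5234 0.2388] yhead 1.26 tilt [-0.0004 -0.001  -1.    ] q6 -0.08461252329649624
(array([0.0937, 0.5469, 0.3743]), array([ 0.2997, -0.0982, -0.949 ])) [[297.1821   0.     280.0948]
 [  0.     297.1821 206.6565]
 [  0.       0.       1.    ]]
```

>>> arm_command:
  deltas:
    - {"dz": -6}
    - {"dx": -3, "dy": -4, "dz": -12, "turn": -0.1}
    - {"dx": -7, "dy": -8, "dz": -16, "turn": -0.2}
    - {"dx": -11, "dy": -12, "dz": -16, "turn": -0.31}
    - {"dx": -15, "dy": -16, "dz": -16, "turn": -0.31}
    - {"dx": -19, "dy": -20, "dz": -16, "turn": -0.31}
    - {"dx": -23, "dy": -24, "dz": -16, "turn": -0.31}
    - {"dx": -27, "dy": -28, "dz": -16, "turn": -0.31}
    - {"dx": -30.5, "dy": -32.5, "dz": -16, "turn": -0.31}
    - {"dx": -30.5, "dy": -32.5, "dz": -16, "turn": -0.31}
    - {"dx": -30.5, "dy": -32.5, "dz": -16, "turn": -0.31}

```text
invalid input
```

```bash
python3 - <<'E'
from h import *
import pickle
go([.36,.12,.40],np.pi/2)
c=cam('wrist');im=save('wrist','w1.png');pickle.dump(c,open('c1.pkl','wb'))
cv2.imwrite('pics/w1b.png',cv2.resize(im,(800,600),interpolation=cv2.INTER_CUBIC))
print(ctrl.read_state()['t'])
E
```

```text
delta [-30.6091 -32.5542 -16.0886] turn -0.311 | tcp [0.1681 0.5234 0.2388] yhead 1.26 tilt [-0.0004 -0.001  -1.    ] q6 -0.08461252329649624
0.15
```

View pics/w1b.png

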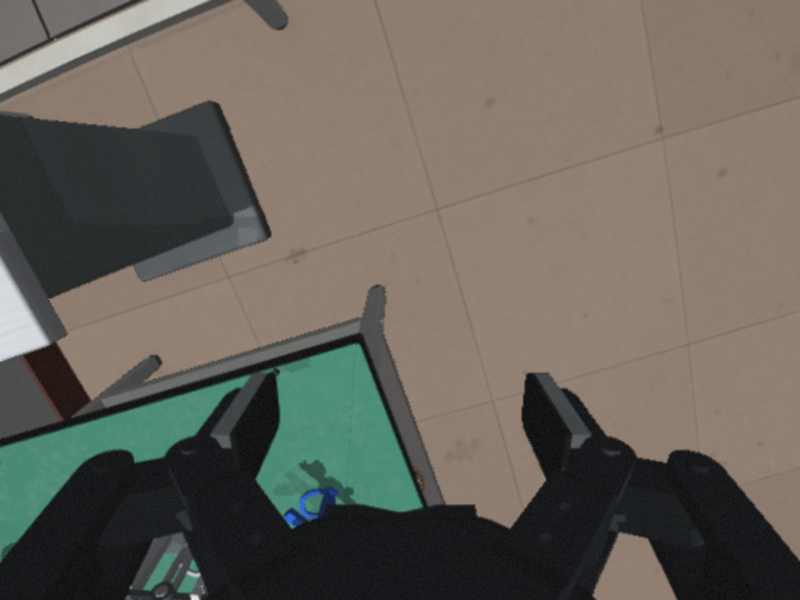

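w1 shows the camera looking back at the table edge, with the fingers at the bottom of the frame. The move call was refused, so I'll give all keys in each row.

```bash
python3 -c "
from h import *
go([.48,.06,.44],np.pi/2)"
```

```text
delta [-43.8676 -34.6007 -20.0819] turn -0.311 | tcp [0.1681 0.5234 0.2389] yhead 1.26 tilt [-0.0003 -0.0008 -1.    ] q6 -0.08458040127416973
```

>>> arm_command:
  deltas:
    - {"dx": 0, "dy": 0, "dz": -6, "turn": 0}
    - {"dx": -4, "dy": -3, "dz": -10, "turn": -0.1}
    - {"dx": -8, "dy": -6, "dz": -14, "turn": -0.2}
    - {"dx": -12, "dy": -9, "dz": -17, "turn": -0.31}
    - {"dx": -16, "dy": -12, "dz": -20, "turn": -0.31}
    - {"dx": -20, "dy": -15, "dz": -20, "turn": -0.31}
    - {"dx": -24, "dy": -18, "dz": -20, "turn": -0.31}
    - {"dx": -28, "dy": -22, "dz": -20, "turn": -0.31}
    - {"dx": -32, "dy": -25, "dz": -20, "turn": -0.31}
    - {"dx": -36, "dy": -28, "dz": -20, "turn": -0.31}
    - {"dx": -40, "dy": -31, "dz": -20, "turn": -0.31}
    - {"dx": -44, "dy": -34.5, "dz": -20, "turn": -0.31}
    - {"dx": -44, "dy": -34.5, "dz": -20, "turn": -0.31}
    - {"dx": -44, "dy": -34.5, "dz": -20, "turn": -0.31}

```text
t: 1.9
tcp_pos: [0.4814, 0.0608, 0.4391]
orientation: [-0.002, -3.141, -0.0]
ft_force: [0.1, 0.3, -1.1]
finger_gap: 0.999
grip_force: 0.0
```

```bash
python3 - <<'E'
from h import *
import pickle
go([.48,.06,.44],np.pi/2)
c=cam('wrist');im=save('wrist','w2.png');pickle.dump(c,open('c2.pkl','wb'))
cv2.imwrite('pics/w2b.png',cv2.resize(im,(800,600),interpolation=cv2.INTER_CUBIC))
print(ctrl.read_state()['t'])
E
```

```text
delta [ 0.1362 -0.0816 -0.0898] turn -0.001 | tcp [0.4814 0.0608 0.4391] yhead 1.57 tilt [-0.0006  0.0002 -1.    ] q6 -1.5400346243135703
1.95
```

View pics/w2b.png

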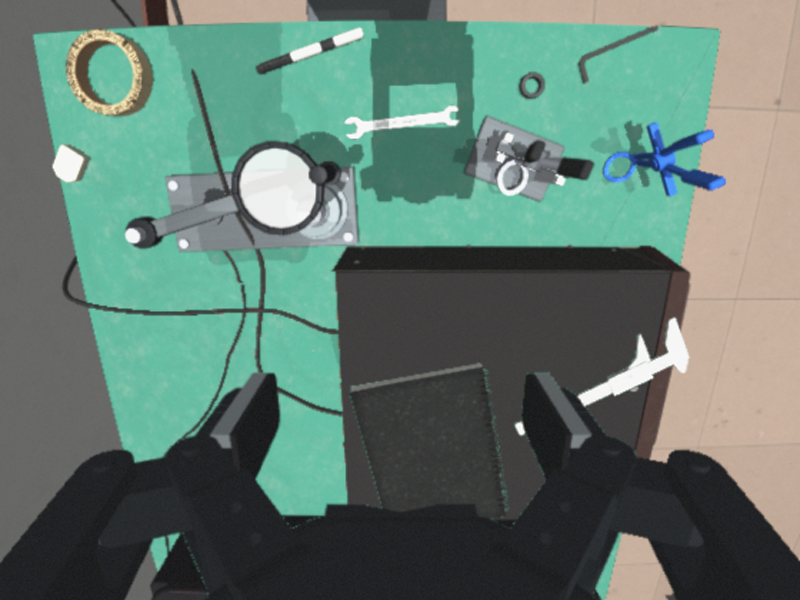

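w2 shows post cap (136,235), lens (277,187), grip top (320,172), the pliers' handles (535,151) and (576,168), ring (513,178), and the plate screws (173,185), (183,244), (348,237).

```bash
cat > m.py <<'E'
from h import *
import pickle
s,t=cam('scene'),cam('top');w=pickle.load(open('c2.pkl','rb'));k=.7
P=lambda *p:np.array(p)*k
print('post',tri((w,P(136,235)),(s,P(519,313)),(t,P(493,273))), atz(w,P(136,235),.178))
print('lens',tri((w,P(277,187)),(s,P(443,299)),(t,P(427,291))), atz(w,P(277,187),.176))
print('griptop',atz(w,P(322,172),.225))
sc=[atz(w,P(*q),.018) for q in((173,185),(183,244),(348,237))];print('screws',sc)
pc=[atz(w,P(*q),.016) for q in((167,177),(180,251),(358,243),(355,167))];print('plate',pc)
h=[atz(w,P(*q),.175) for q in((535,150),(577,168))];print('handles',h,(h[0]+h[1])/2,np.linalg.norm(h[1]-h[0]))
print('ring',atz(w,P(513,178),.03))
r=[atz(w,P(*q),.01) for q in((488,117),(564,147),(543,201),(467,175))];print('rest',r,np.mean(r,0))
print('box',[atz(w,P(*q),.12) for q in((336,270),(687,271))])
for n,q in dict(spanner=(402,123),tape=(107,72),seal=(531,85)).items(): print(n,atz(w,P(*q),.008))
E
python3 m.py
```

```text
post (array([ 0.4672, -0.1896,  0.177 ]), [np.float64(0.0036791353999946212), np.float64(0.0033851898299826918), np.float64(0.0011679824522633027)]) [ 0.469  -0.1929  0.178 ]
lens (array([ 0.4269, -0.0536,  0.1714]), [np.float64(0.0006954943912927815), np.float64(0.0008830180249615448), np.float64(0.0012387437089102025)]) [ 0.4261 -0.0528  0.176 ]
griptop [ 0.4119 -0.0019  0.225 ]
screws [array([ 0.4309, -0.2336,  0.018 ]), array([ 0.5083, -0.2318,  0.018 ]), array([ 0.5001, -0.0088,  0.018 ])]
plate [array([ 0.4208, -0.2411,  0.016 ]), array([ 0.5182, -0.2385,  0.016 ]), array([0.5086, 0.004 , 0.016 ]), array([0.4111, 0.0031, 0.016 ])]
handles [array([0.3938, 0.1816, 0.175 ]), array([0.4091, 0.2217, 0.175 ])] [0.4014 0.2017 0.175 ] 0.04292992517483729
ring [0.424  0.2008 0.03  ]
rest [array([0.351 , 0.1695, 0.01  ]), array([0.3858, 0.2687, 0.01  ]), array([0.4538, 0.2478, 0.01  ]), array([0.4212, 0.1462, 0.01  ])] [0.403  0.2081 0.01  ]
box [array([ 0.519 , -0.0108,  0.12  ]), array([0.52  , 0.3845, 0.12  ])]
spanner [0.3582 0.0626 0.008 ]
tape [ 0.2921 -0.3043  0.008 ]
seal [0.3132 0.2211 0.008 ]
```

>>> arm_command:
  deltas:
    - {"dx": 1, "dy": -1, "dz": 2, "turn": 0.16}
    - {"dx": 2, "dy": -2, "dz": 4, "turn": 0.32}
    - {"dx": 3, "dy": -3, "dz": 6, "turn": 0.48}
    - {"dx": 4, "dy": -4, "dz": 8, "turn": 0.64}
    - {"dx": 5, "dy": -5, "dz": 10, "turn": 0.8}
    - {"dx": 6, "dy": -6, "dz": 12, "turn": 0.96}
    - {"dx": 6.8, "dy": -6.6, "dz": 14, "turn": 1.12}
    - {"dx": 6.8, "dy": -6.6, "dz": 15, "turn": 1.28}
    - {"dx": 6.8, "dy": -6.6, "dz": 17, "turn": 1.28}
    - {"dx": 6.8, "dy": -6.6, "dz": 20, "turn": 1.28}
    - {"dx": 6.8, "dy": -6.6, "dz": 22.5, "turn": 1.28}
    - {"dx": 6.8, "dy": -6.6, "dz": 23.9, "turn": 1.28}
    - {"dx": 6.8, "dy": -6.6, "dz": 23.9, "turn": 1.28}
    - {"dx": 6.8, "dy": -6.6, "dz": 23.9, "turn": 1.28}

```text
t: 3.7
tcp_pos: [0.414, -0.0052, 0.2011]
orientation: [1.876, 2.519, 0.001]
ft_force: [0.2, -0.2, 0.5]
finger_gap: 1.0
grip_force: 0.0
```

>>> arm_command:
  deltas:
    - {"dx": 0, "dy": 0, "dz": 0, "turn": 0}
    - {"dx": 0, "dy": 0, "dz": 0, "turn": 0}
    - {"dx": 0, "dy": 0, "dz": 0, "turn": 0}
    - {"dx": 0, "dy": 0, "dz": 0, "turn": 0}
    - {"dx": 0, "dy": 0, "dz": 0, "turn": 0}
  grip: 0.5

```text
t: 4.32
tcp_pos: [0.4136, -0.0053, 0.2005]
orientation: [1.877, 2.519, 0.0]
ft_force: [-2.3, 0.8, 4.3]
finger_gap: 0.168
grip_force: 58.4
```

```bash
python3 - <<'E'
from h import *
st=ctrl.read_state();R=cv2.Rodrigues(np.array(st['orientation'],float))[0]
g=np.array(st['tcp_pos']);go(g,.286);print(st['finger_gap'],st['grip_force'],st['ft_force'])
post=np.array([.4675,-.190]);v=g[:2]-post;print('r',np.linalg.norm(v),'head',np.arctan2(v[1],v[0]))
a0=np.arctan2(v[1],v[0])
for i in range(1,17):
    th=1.6*i/16;a=a0-th;p=np.r_[post+np.linalg.norm(v)*np.array([np.cos(a),np.sin(a)]),g[2]]
    print(np.round(R.T@(p-g)*100,1)[:2],round(th,2))
E
```

```text
delta [0. 0. 0.] turn 0.004 | tcp [ 0.4136 -0.0053  0.2005] yhead 0.29 tilt [ 0.0002  0.     -1.    ] q6 -0.4155552658794963
0.16835051335038298 58.387945890426636 [-2.2727  0.7675  4.2512]
r 0.19237856423700697 head 1.854769736324249
[-0.1  1.9] 0.1
[-0.4  3.8] 0.2
[-0.9  5.7] 0.3
[-1.6  7.5] 0.4
[-2.4  9.2] 0.5
[-3.4 10.8] 0.6
[-4.6 12.4] 0.7
[-5.9 13.8] 0.8
[-7.4 15. ] 0.9
[-8.9 16.1] 1.0
[-10.6  17.1] 1.1
[-12.4  17.9] 1.2
[-14.2  18.5] 1.3
[-16.1  18.9] 1.4
[-18.   19.1] 1.5
[-19.9  19.1] 1.6
```

>>> arm_command:
  deltas:
    - {"dx": -0.1, "dy": 1.9, "dz": 0, "turn": 0.1}
    - {"dx": -0.4, "dy": 3.8, "dz": 0, "turn": 0.2}
    - {"dx": -0.9, "dy": 5.7, "dz": 0, "turn": 0.3}
    - {"dx": -1.6, "dy": 7.4, "dz": 0, "turn": 0.4}
    - {"dx": -2.4, "dy": 9.1, "dz": 0, "turn": 0.5}
    - {"dx": -3.4, "dy": 10.7, "dz": 0, "turn": 0.6}
    - {"dx": -4.6, "dy": 12.2, "dz": 0, "turn": 0.7}
    - {"dx": -5.9, "dy": 13.6, "dz": 0, "turn": 0.8}
    - {"dx": -7.3, "dy": 14.8, "dz": 0, "turn": 0.9}
    - {"dx": -8.8, "dy": 15.9, "dz": 0, "turn": 1.0}
    - {"dx": -10.5, "dy": 16.9, "dz": 0, "turn": 1.1}
    - {"dx": -12.3, "dy": 17.7, "dz": 0, "turn": 1.2}
    - {"dx": -14.1, "dy": 18.3, "dz": 0, "turn": 1.3}
    - {"dx": -16, "dy": 18.7, "dz": 0, "turn": 1.4}
    - {"dx": -17.9, "dy": 18.9, "dz": 0, "turn": 1.5}
    - {"dx": -19.8, "dy": 18.9, "dz": 0, "turn": 1.6}
    - {"dx": -19.8, "dy": 18.9, "dz": 0, "turn": 1.6}
    - {"dx": -19.8, "dy": 18.9, "dz": 0, "turn": 1.6}
    - {"dx": -19.8, "dy": 18.9, "dz": 0, "turn": 1.6}

```text
t: 6.7
tcp_pos: [0.6514, -0.1409, 0.2006]
orientation: [3.114, 0.41, 0.001]
ft_force: [-0.3, -1.4, 5.1]
finger_gap: 0.168
grip_force: 58.9
```

>>> arm_command:
  deltas:
    - {"dx": 0, "dy": 0, "dz": 0, "turn": 0}
    - {"dx": 0, "dy": 0, "dz": 0, "turn": 0}
    - {"dx": 0, "dy": 0, "dz": 0, "turn": 0}
    - {"dx": 0, "dy": 0, "dz": -4, "turn": 0}
    - {"dx": 0, "dy": 0, "dz": -9, "turn": 0}
    - {"dx": 0, "dy": 0, "dz": -14, "turn": 0}
    - {"dx": 0, "dy": 0, "dz": -16, "turn": 0}
    - {"dx": 0, "dy": 0, "dz": -16, "turn": 0}
  grip: 8

```text
t: 7.7
tcp_pos: [0.6516, -0.141, 0.3616]
orientation: [3.114, 0.409, 0.004]
ft_force: [0.5, -0.3, 0.6]
finger_gap: 0.936
grip_force: 0.0
```

```bash
python3 - <<'E'
from h import *
# pliers frame from handles
hy=np.arctan2(.2217-.1816,.4091-.3938);print('handle y heading',hy, 'rest', np.arctan2(.2687-.1695,.3858-.351),np.arctan2(.2478-.1462,.4538-.4212))
go([.455,.19,.36],hy)
E
```

```text
handle y heading 1.2062989670139095 rest 1.233403245725258 1.2603078925539484
delta [-10.4527 -37.0538   0.0846] turn 0.625 | tcp [ 0.6516 -0.141   0.3616] yhead -1.31 tilt [ 0.0026 -0.0007 -1.    ] q6 1.0268796471805426
```

```bash
python3 - <<'E'
from h import *
go([.402,.2035,.36],1.24)
E
```

```text
delta [-15.225  -39.7255   0.0701] turn 0.592 | tcp [ 0.6516 -0.141   0.3616] yhead -1.31 tilt [ 0.0026 -0.0007 -1.    ] q6 1.0268796471805426
```

>>> arm_command:
  deltas:
    - {"dx": -1.5, "dy": -4, "dz": -1, "turn": 0.06}
    - {"dx": -3, "dy": -8, "dz": -1, "turn": 0.12}
    - {"dx": -4.5, "dy": -12, "dz": -1, "turn": 0.18}
    - {"dx": -6, "dy": -16, "dz": -1, "turn": 0.24}
    - {"dx": -7.5, "dy": -20, "dz": -1, "turn": 0.3}
    - {"dx": -9, "dy": -24, "dz": -1, "turn": 0.36}
    - {"dx": -10.5, "dy": -28, "dz": -1, "turn": 0.42}
    - {"dx": -12, "dy": -32, "dz": -1, "turn": 0.48}
    - {"dx": -13.5, "dy": -36, "dz": -0.5, "turn": 0.54}
    - {"dx": -15.2, "dy": -39.7, "dz": 0, "turn": 0.59}
    - {"dx": -15.2, "dy": -39.7, "dz": 0, "turn": 0.59}
    - {"dx": -15.2, "dy": -39.7, "dz": 0, "turn": 0.59}
  grip: 8.5

```text
t: 9.2
tcp_pos: [0.4021, 0.2031, 0.3595]
orientation: [3.099, -0.513, -0.001]
ft_force: [-0.6, -0.4, 0.2]
finger_gap: 0.996
grip_force: 0.0
```

```bash
python3 - <<'E'
from h import *
import pickle
go([.402,.2035,.16],1.24)
c=cam('wrist');im=save('wrist','w3.png');pickle.dump(c,open('c3.pkl','wb'))
cv2.imwrite('pics/w3b.png',cv2.resize(im,(800,600),interpolation=cv2.INTER_CUBIC))
st=save('top','t3.png')
print(ctrl.read_state()['t'])
E
```

```text
delta [-0.0058 -0.0566 19.9522] turn 0.002 | tcp [0.4021 0.2031 0.3595] yhead -1.899 tilt [-0.001  -0.0006 -1.    ] q6 2.2635714270845924
9.3
```

View pics/w3b.png

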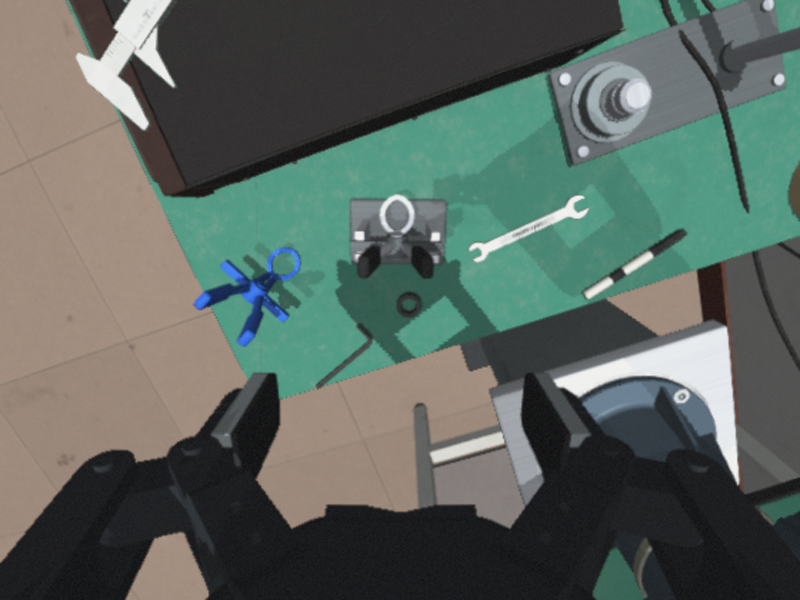

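w3 shows the pliers' handle tops near (366,271) and (425,271), ring (397,215), and the axle's end face (633,95), now uncovered. The magnifier arm is out to the right.

```bash
cat > m3.py <<'E'
from h import *
import pickle
w2=pickle.load(open('c2.pkl','rb'));w=pickle.load(open('c3.pkl','rb'));k=.7
P=lambda *p:np.array(p)*k
h=[atz(w,P(*q),.18) for q in((366,271),(425,271))];print('h',h,(h[0]+h[1])/2,np.linalg.norm(h[1]-h[0]))
print('tri',tri((w,P(395.5,271)),(w2,P(559,161))))
print('ring',atz(w,P(397,215),.03),'tri',tri((w,P(397,215)),(w2,P(513,178))))
r=[atz(w,P(*q),.01) for q in((350,200),(446,198))];print(r,np.linalg.norm(r[0]-r[1]),np.arctan2(*(r[0]-r[1])[1::-1]))
print('axle',atz(w,P(633,95),.078)); print('seal',atz(w,P(409,305),.008))
E
python3 m3.py; python3 - <<'E'
import cv2,numpy as np
a=cv2.imread('pics/w3.png');b=cv2.imread('pics/w2.png')
o=np.hstack([cv2.resize(a[130:200,235:325],(400,311),interpolation=cv2.INTER_CUBIC),cv2.resize(b[75:145,325:415],(400,311),interpolation=cv2.INTER_CUBIC)])
o2=np.hstack([cv2.resize(a[20:90,400:490],(369,287),interpolation=cv2.INTER_CUBIC),cv2.resize(cv2.imread('pics/t3.png')[160:250,230:365],(431,287),interpolation=cv2.INTER_CUBIC)])
cv2.imwrite('pics/c3.png',np.vstack([o,o2]))
E
```

```text
h [array([0.4071, 0.2281, 0.18  ]), array([0.3925, 0.1853, 0.18  ])] [0.3998 0.2067 0.18  ] 0.045149646130496546
tri (array([0.4013, 0.2052, 0.1782]), [np.float64(0.0025230216564878687), np.float64(0.0025230216564878574)])
ring [0.4223 0.1986 0.03  ] tri (array([0.4235, 0.1981, 0.0405]), [np.float64(2.0221511510825187e-05), np.float64(2.0221511510904584e-05)])
[array([0.4529, 0.244 , 0.01  ]), array([0.4203, 0.1414, 0.01  ])] 0.10769876033788225 1.2625606495373494
axle [ 0.463  -0.0448  0.078 ]
seal [0.3127 0.221  0.008 ]
```

View pics/c3.png

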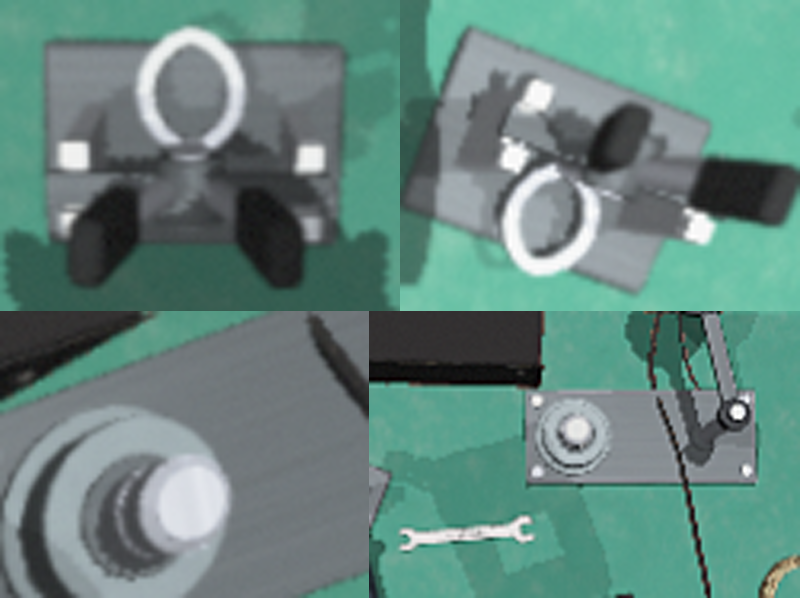

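```bash
python3 - <<'E'
from h import *
import pickle
w=pickle.load(open('c3.pkl','rb'));t=cam('top')
a=(446.3,66.1);b=(295.5,197.3)
print('axle end',tri((w,a),(t,b)),atz(w,a,.078),atz(t,b,.078))
go([.4015,.2055,.147],1.255)
print('post',atz(t,(737-369,0),.17) if 0 else atz(t,((737-369)/3.193+230,(411-311)/3.193+160),.18))
E
```

```text
axle end (array([ 0.4602, -0.0492,  0.0762]), [np.float64(0.0020118960646924905), np.float64(0.0020118960646924814)]) [ 0.4622 -0.049   0.078 ] [ 0.4581 -0.0484  0.078 ]
delta [-0.1724 -0.2405 21.2856] turn -0.014 | tcp [0.4025 0.2027 0.3599] yhead -1.901 tilt [-0.0006 -0.0004 -1.    ] q6 2.2639577623523914
post [ 0.4667 -0.1885  0.18  ]
```

>>> arm_command:
  deltas:
    - {"dx": -0.15, "dy": -0.25, "dz": 4, "turn": -0.014}
    - {"dx": -0.15, "dy": -0.25, "dz": 8, "turn": -0.014}
    - {"dx": -0.15, "dy": -0.25, "dz": 12, "turn": -0.014}
    - {"dx": -0.15, "dy": -0.25, "dz": 15, "turn": -0.014}
    - {"dx": -0.15, "dy": -0.25, "dz": 17.5, "turn": -0.014}
    - {"dx": -0.15, "dy": -0.25, "dz": 19.5, "turn": -0.014}
    - {"dx": -0.15, "dy": -0.25, "dz": 21.3, "turn": -0.014}
    - {"dx": -0.15, "dy": -0.25, "dz": 21.3, "turn": -0.014}
    - {"dx": -0.15, "dy": -0.25, "dz": 21.3, "turn": -0.014}

```text
t: 10.42
tcp_pos: [0.402, 0.206, 0.1478]
orientation: [-3.102, 0.494, -0.001]
ft_force: [-0.2, -0.1, -0.4]
finger_gap: 0.995
grip_force: 0.0
```

>>> arm_command:
  deltas:
    - {"dx": 0, "dy": 0, "dz": 0, "turn": 0}
    - {"dx": 0, "dy": 0, "dz": 0, "turn": 0}
    - {"dx": 0, "dy": 0, "dz": 0, "turn": 0}
    - {"dx": 0, "dy": 0, "dz": 0, "turn": 0}
    - {"dx": 0, "dy": 0, "dz": 0, "turn": 0}
    - {"dx": 0, "dy": 0, "dz": 0, "turn": 0}
  grip: 2

```text
t: 11.18
tcp_pos: [0.4022, 0.2064, 0.1487]
orientation: [-3.102, 0.493, -0.003]
ft_force: [-3.1, -1.8, 18.5]
finger_gap: 0.308
grip_force: 58.8
```

>>> arm_command:
  deltas:
    - {"dx": 0, "dy": 0, "dz": -0.5, "turn": 0}
    - {"dx": 0, "dy": 0, "dz": -1.5, "turn": 0}
    - {"dx": 0, "dy": 0, "dz": -3, "turn": 0}
    - {"dx": 0, "dy": 0, "dz": -5, "turn": 0}
    - {"dx": 0, "dy": 0, "dz": -8, "turn": 0}
    - {"dx": 0, "dy": 0, "dz": -11, "turn": 0}
    - {"dx": 0, "dy": 0, "dz": -12, "turn": 0}
    - {"dx": 0, "dy": 0, "dz": -12, "turn": 0}
    - {"dx": 0, "dy": 0, "dz": -12, "turn": 0}

```text
t: 12.3
tcp_pos: [0.4009, 0.206, 0.2663]
orientation: [3.102, -0.493, -0.003]
ft_force: [-0.8, 0.9, -2.3]
finger_gap: 0.303
grip_force: 59.8
```

```bash
python3 - <<'E'
from h import *
import pickle
go([.40,.2,.27])
st=ctrl.read_state();print(st['t'],st['finger_gap'],st['grip_force'],st['ft_force'])
c=cam('wrist');im=save('wrist','w4.png');pickle.dump(c,open('c4.pkl','wb'))
cv2.imwrite('pics/w4b.png',cv2.resize(im[100:400,80:480],(800,600),interpolation=cv2.INTER_CUBIC))
s=save('scene','s4.png');save('top','t4.png')
E
```

```text
delta [ 0.0967  0.6032 -0.3738] turn 0 | tcp [0.4009 0.206  0.2663] yhead -1.886 tilt [-0.0017 -0.0007 -1.    ] q6 2.257347200379271
12.3 0.303250055590129 59.76504921913147 [-0.7675  0.8768 -2.2563]
```

View pics/w4b.png

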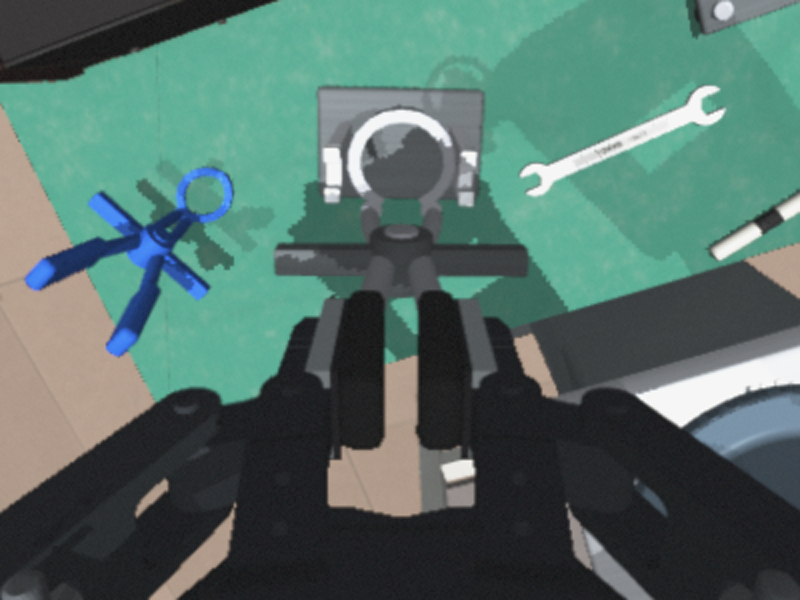

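w4: pliers hang from the grip, ring fully spread as a circle at crop (402,158); the rest below is empty. I'll fit the ring circle to get its place in the tool.

```bash
cat > fit.py <<'E'
from h import *
from scipy.optimize import least_squares
from scipy.ndimage import map_coordinates
def edges(im,c,ctr,z,r0,angs,lo,hi):
    """edge px: strongest |gradient| along radial lines in plane z between radii lo..hi"""
    g=cv2.GaussianBlur(cv2.cvtColor(im,cv2.COLOR_BGR2GRAY).astype(float),(0,0),.7)
    rs=np.linspace(lo,hi,40);out=[]
    for a in angs:
        q=proj(c,[[ctr[0]+r*np.cos(a),ctr[1]+r*np.sin(a),z] for r in rs])
        v=map_coordinates(g,[q[:,1],q[:,0]],order=1)
        d=np.gradient(v);i=np.argmin(d) if r0>0 else np.argmax(d)   # r0>0: bright inside -> dark outside
        out.append(q[i])
    return np.array(out)
def fitcircle(c,pts,r,p0,z=None):
    f=lambda p:np.array([np.hypot(*(atz(c,q,p[2] if z is None else z)[:2]-p[:2]))-r for q in pts])*1000
    s=least_squares(f,p0 if z is None else p0[:2],loss='soft_l1');return s.x,np.sqrt(np.mean(s.fun**2)),f(s.x)
E
python3 - <<'E'
from fit import *
import pickle
c=pickle.load(open('c4.pkl','rb'));im=cv2.imread('pics/w4.png')
st=ctrl.read_state();g=np.array(st['tcp_pos']);R=cv2.Rodrigues(np.array(st['orientation']))[0]
z=g[2]-.118+.0015; p=atz(c,(80+402/2,100+159/2),z);print(p)
a=np.linspace(-.33-1.7,-.33+1.7,35)
for _ in range(3):
    e=edges(im,c,p,z,1,a,.0195,.0255); p2,rm,f=fitcircle(c,e,.0225,[p[0],p[1],z],z=z);print('outer fixed z',p2,rm);
    e2=edges(im,c,p,z,-1,a,.0145,.0195); p3,rm3,_=fitcircle(c,e2,.0175,[p[0],p[1],z],z=z);print('inner',p3,rm3)
    p=np.r_[(p2+p3)/2,z]
x,rm,_=fitcircle(c,e,.0225,p);print('free z',x,rm)
print('ring in tool',R.T@(p-[0,0,.0015]-g), 'predicted ',R.T@(np.array([g[0]+.0204,g[1]-.0073,z])-g))
E
```

```text
[0.4214 0.1977 0.15  ]
outer fixed z [0.4211 0.1986] 0.43303456057357004
inner [0.4204 0.1983] 0.7277702496936728
outer fixed z [0.4211 0.1985] 0.473350581687226
inner [0.4204 0.1984] 0.5724240484892416
outer fixed z [0.4211 0.1986] 0.4708090591050508
inner [0.4204 0.1984] 0.5792591769659734
free z [0.422  0.1983 0.1582] 0.24220229801822551
ring in tool [0.0211 0.001  0.118 ] predicted  [0.0218 0.0005 0.1165]
```

```bash
python3 -c "
from h import *
go([.4408,-.042,.230])"
```

```text
delta [11.4669 22.3537  3.658 ] turn 0 | tcp [0.4011 0.2061 0.2665] yhead -1.886 tilt [-0.0014 -0.0006 -1.    ] q6 2.2573276886871505
```

>>> arm_command:
  deltas:
    - {"dx": 0.8, "dy": 1.5, "dz": 0, "turn": 0}
    - {"dx": 2, "dy": 4, "dz": 0, "turn": 0}
    - {"dx": 3.5, "dy": 7, "dz": 0, "turn": 0}
    - {"dx": 5, "dy": 10, "dz": 0, "turn": 0}
    - {"dx": 6.5, "dy": 13, "dz": 0, "turn": 0}
    - {"dx": 8, "dy": 16, "dz": 0, "turn": 0}
    - {"dx": 9.5, "dy": 19, "dz": 0, "turn": 0}
    - {"dx": 10.8, "dy": 21.2, "dz": 0, "turn": 0}
    - {"dx": 11.5, "dy": 22.35, "dz": 1, "turn": 0}
    - {"dx": 11.5, "dy": 22.35, "dz": 3.6, "turn": 0}
    - {"dx": 11.5, "dy": 22.35, "dz": 3.6, "turn": 0}
    - {"dx": 11.5, "dy": 22.35, "dz": 3.6, "turn": 0}

```text
t: 13.95
tcp_pos: [0.4416, -0.0418, 0.2317]
orientation: [3.103, -0.493, 0.0]
ft_force: [0.3, 0.6, -1.5]
finger_gap: 0.306
grip_force: 59.8
```

```bash
python3 - <<'E'
from h import *
import pickle
go([.4408,-.042,.23])
st=ctrl.read_state();print(st['t'],st['finger_gap'],st['grip_force'],st['ft_force'],st['joint_positions'])
c=cam('wrist');im=save('wrist','w5.png');pickle.dump((c,st),open('c5.pkl','wb'))
s=save('scene','s5.png');t=save('top','t5.png')
a=cv2.resize(im[80:260,190:370],(500,500),interpolation=cv2.INTER_CUBIC)
q=proj(cam('scene'),[.46,-.05,.11])[0].astype(int);print(q)
b=cv2.resize(s[q[1]-40:q[1]+50,q[0]-27:q[0]+27],(300,500),interpolation=cv2.INTER_CUBIC)
cv2.imwrite('pics/c5.png',np.hstack([a,b]))
E
```

```text
delta [-0.0726  0.0401  0.1718] turn 0 | tcp [ 0.4416 -0.0418  0.2317] yhead -1.886 tilt [ 0.0002 -0.     -1.    ] q6 1.6861502302376035
13.95 0.30636807710693875 59.7888708114624 [ 0.2979  0.5515 -1.4948] [-0.1995  0.1648  1.9203 -0.      1.0563  1.6862]
[313 219]
```

View pics/c5.png

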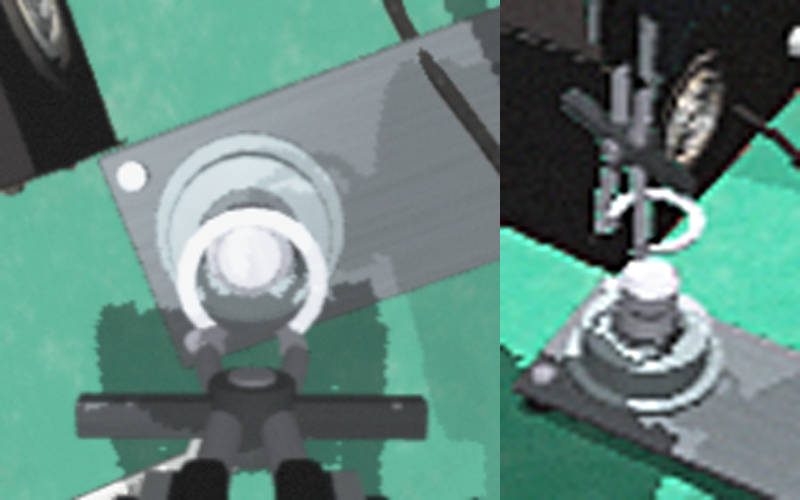

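w5 crop shows the spread ring at crop (253,282) over the bright axle end (250,256), close to concentric after parallax. The scene crop shows the ring hanging above the axle with nothing touching.

```bash
cat > m5.py <<'E'
from fit import *
import pickle
c,st=pickle.load(open('c5.pkl','rb'));im=cv2.imread('pics/w5.png');s=cam('scene');t=cam('top')
g=np.array(st['tcp_pos'])
P=lambda x,y:np.array([190+x/2.778,80+y/2.778]);S=lambda x,y:np.array([286+(x-500)/5.556,179+y/5.556])
z=g[2]-.118+.0015;p=atz(c,P(253,282),z);print('ring tri',tri((c,P(253,282)),(s,S(655,217))),p)
a=np.linspace(-.33-1.7,-.33+1.7,41)
for _ in range(3):
    e=edges(im,c,p,z,1,a,.0195,.0255);p2,r2,_=fitcircle(c,e,.0225,p,z=z)
    e2=edges(im,c,p,z,-1,a,.0145,.0195);p3,r3,_=fitcircle(c,e2,.0175,p,z=z)
    p=np.r_[(p2+p3)/2,z]
print('ring outer',p2,r2,'inner',p3,r3,'free',fitcircle(c,e,.0225,p)[:2])
print('axle tri',tri((c,P(250,256)),(s,S(650,272))),atz(c,P(250,256),.078),atz(s,S(650,272),.078))
f=np.linspace(-np.pi,np.pi,60)
for zz,r,lo,hi in((.042,.033,.030,.036),(.074,.015,.0125,.018),(.078,.011,.009,.013)):
    q=atz(c,P(250,256) if zz>.05 else P(250,225),zz)
    for sg in(1,):
        for _ in range(3):
            e=edges(im,c,q,zz,sg,f,lo,hi);x,rm,res=fitcircle(c,e,r,q,z=zz);q=np.r_[x,zz]
        print('circle z',zz,x,'rms',rm, 'inl',np.sum(abs(res)<.8))
cv2.imwrite('pics/x.png',im)
E
python3 m5.py
```

```text
ring tri (array([ 0.4606, -0.0498,  0.1152]), [np.float64(0.0002781038935633344), np.float64(0.0002781038935633794)]) [ 0.4605 -0.0496  0.1152]
ring outer [ 0.4619 -0.0493] 0.8048532007592221 inner [ 0.4616 -0.0491] 0.41213851110594385 free (array([ 0.4635, -0.0497,  0.1295]), np.float64(0.31905619346280617))
axle tri (array([ 0.4617, -0.049 ,  0.0777]), [np.float64(6.630210534662594e-05), np.float64(6.630210534664672e-05)]) [ 0.4617 -0.049   0.078 ] [ 0.4613 -0.0492  0.078 ]
circle z 0.042 [ 0.4692 -0.0529] rms 1.840848044569562 inl 17
circle z 0.074 [ 0.4651 -0.0492] rms 1.5604350881552491 inl 29
circle z 0.078 [ 0.4615 -0.0483] rms 0.41236390963898456 inl 59
```

>>> arm_command:
  deltas:
    - {"dx": 0, "dy": 0, "dz": 0.5, "turn": 0}
    - {"dx": 0, "dy": 0, "dz": 1.3, "turn": 0}
    - {"dx": 0, "dy": 0, "dz": 2, "turn": 0}
    - {"dx": 0, "dy": 0, "dz": 2.6, "turn": 0}
    - {"dx": 0, "dy": 0, "dz": 2.8, "turn": 0}
    - {"dx": 0, "dy": 0, "dz": 2.8, "turn": 0}
    - {"dx": 0, "dy": 0, "dz": 2.8, "turn": 0}

```text
t: 14.98
tcp_pos: [0.4416, -0.042, 0.2035]
orientation: [3.103, -0.493, 0.001]
ft_force: [-0.8, -0.4, -3.6]
finger_gap: 0.305
grip_force: 59.8
```

```bash
cat > m6.py <<'E'
from fit import *
import pickle,sys
n=sys.argv[1]
st=ctrl.read_state();c=cam('wrist');im=save('wrist',f'w{n}.png');s=save('scene',f's{n}.png');g=np.array(st['tcp_pos'])
print(st['t'],g,st['finger_gap'],st['grip_force'],st['ft_force'],st['wrist_torque'])
z=g[2]-.118+.0015;p=np.array([g[0]+.0201,g[1]-.0074,z])
a=np.linspace(-.33-1.7,-.33+1.7,41)
for _ in range(4):
    e=edges(im,c,p,z,1,a,.0195,.0255);p2,r2,_=fitcircle(c,e,.0225,p,z=z)
    e2=edges(im,c,p,z,-1,a,.0150,.0195);p3,r3,_=fitcircle(c,e2,.0175,p,z=z)
    p=np.r_[(p2+p3)/2,z]
print('ring outer',p2,r2,'inner',p3,r3)
q=np.array([.4616,-.0489,.078]);f=np.linspace(-np.pi,np.pi,60)
for _ in range(3):
    e=edges(im,c,q,.078,1,f,.009,.013);x,rm,res=fitcircle(c,e,.011,q,z=.078);q=np.r_[x,.078]
print('axle',x,rm)
o=proj(c,[q])[0];k=3.2
a=cv2.resize(cv2.getRectSubPix(im,(156,170),tuple(o)),(499,544),interpolation=cv2.INTER_CUBIC)
m=proj(cam('scene'),[.46,-.05,.08])[0]
b=cv2.resize(cv2.getRectSubPix(s,(60,109),tuple(m)),(300,544),interpolation=cv2.INTER_CUBIC)
print('scene crop centre',m);cv2.imwrite(f'pics/c{n}.png',np.hstack([a,b]))
E
python3 m6.py 6
```

```text
14.975 [ 0.4416 -0.042   0.2035] 0.3049535257557286 59.786388874053955 [-0.7818 -0.3758 -3.5723] [-0.0426 -0.0212 -0.0086]
ring outer [ 0.4619 -0.0495] 0.6386461453599952 inner [ 0.4615 -0.0493] 0.37814131128899076
axle [ 0.4617 -0.048 ] 0.6324246788328758
scene crop centre [313.0336 227.7928]
```

>>> arm_command:
  deltas:
    - {"dx": 0, "dy": -0.06, "dz": 0, "turn": 0}
    - {"dx": 0, "dy": -0.06, "dz": 0.3, "turn": 0}
    - {"dx": 0, "dy": -0.06, "dz": 0.7, "turn": 0}
    - {"dx": 0, "dy": -0.06, "dz": 1.1, "turn": 0}
    - {"dx": 0, "dy": -0.06, "dz": 1.5, "turn": 0}
    - {"dx": 0, "dy": -0.06, "dz": 1.5, "turn": 0}
    - {"dx": 0, "dy": -0.06, "dz": 1.5, "turn": 0}

```text
t: 15.95
tcp_pos: [0.4417, -0.0414, 0.1883]
orientation: [3.103, -0.493, 0.0]
ft_force: [-0.1, -0.0, -2.1]
finger_gap: 0.304
grip_force: 59.8
```

```bash
python3 m6.py 7
```

```text
15.95 [ 0.4417 -0.0414  0.1883] 0.30406642113223387 59.78667140007019 [-0.1391 -0.0126 -2.1108] [ 0.0515 -0.0099  0.0302]
ring outer [ 0.4619 -0.0489] 0.6226942318920634 inner [ 0.4612 -0.0486] 0.36939885969627984
axle [ 0.4616 -0.0483] 0.36293104960510963
scene crop centre [313.0336 227.7928]
```

View pics/c7.png

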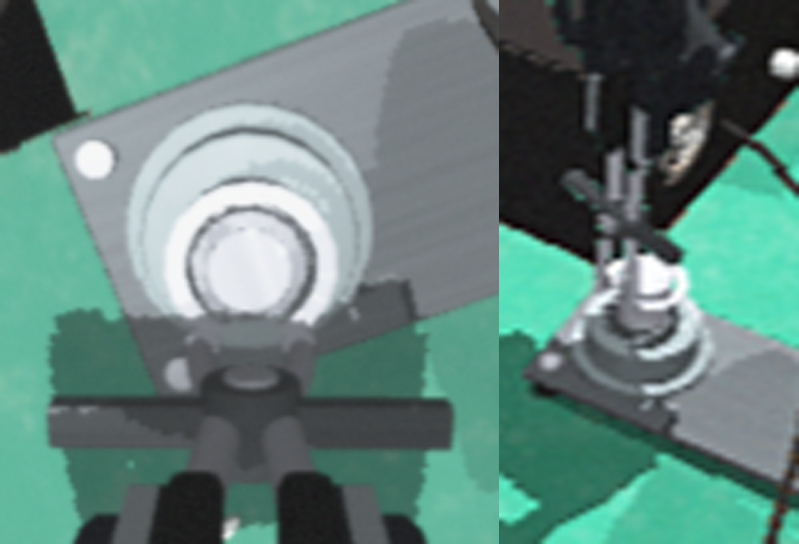

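c7 shows the ring round the axle (centres both near x=249) with an even dark gap. There is no contact force, so I'll go on to the groove.

>>> arm_command:
  deltas:
    - {"dx": 0, "dy": 0, "dz": 0.3, "turn": 0}
    - {"dx": 0, "dy": 0, "dz": 0.6, "turn": 0}
    - {"dx": 0, "dy": 0, "dz": 0.9, "turn": 0}
    - {"dx": 0, "dy": 0, "dz": 1.0, "turn": 0}
    - {"dx": 0, "dy": 0, "dz": 1.0, "turn": 0}
    - {"dx": 0, "dy": 0, "dz": 1.0, "turn": 0}
    - {"dx": 0, "dy": 0, "dz": 1.0, "turn": 0}

```text
t: 16.92
tcp_pos: [0.4417, -0.0414, 0.1784]
orientation: [3.103, -0.493, 0.0]
ft_force: [-0.7, -0.6, -1.7]
finger_gap: 0.307
grip_force: 59.8
```

```bash
python3 m6.py 8; python3 - <<'E'
from h import *
# relative check: project expected ring (z .0615) and axle circles on wrist picture, compare height in scene via bright ring
c=cam('wrist');g=np.array(ctrl.read_state()['tcp_pos']);print(g,'ring z est',g[2]-.118)
E
```

```text
16.925 [ 0.4417 -0.0414  0.1784] 0.3065875257856031 59.785494804382324 [-0.6719 -0.5884 -1.6988] [ 0.0038  0.0681 -0.0256]
ring outer [ 0.4618 -0.0489] 0.5952836210883264 inner [ 0.4614 -0.0486] 0.31304316866889487
axle [ 0.4619 -0.0485] 0.362891711581763
scene crop centre [313.0336 227.7928]
[ 0.4417 -0.0414  0.1783] ring z est 0.06034741596177565
```

```bash
python3 -c "
from h import *
print(ctrl.hand_in())"
```

```text
the job is handed in; nothing more can be done
None
```

I handed the job in at about 17 s. By my last measurements the magnifier is swung clear and the spread ring is within about 1 mm of the axle axis and of groove height. The pliers are still gripped, and the wrist force showed no sign of contact. I got no verdict back.

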